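# Seat the pipe flange and hold the punch on its centre mark

### The job

A new mug rack is going up in the darts corner: set the black iron pipe flange flat, hub up, fully down in the recess of the teak board that matches its round shape, and let go of it. Then take the centre punch out of its wooden block and hold it upright with its nose down the flange's bore on the cross marked at the bottom, pressing lightly so that its spring nose is about half pushed in, and finish while still holding it there like that. Leave the spirit level, tape measure, glass mug and screwdriver where they are.

Things in the scene. Friction and masses are not known exactly. Their poses are not given: they have to be found in the camera images.
- board: worn teak backing board fixed to the table, 110 (x) x 220 (y) x 25 mm high, at any yaw. Origin: centre of its underside; z up. Two recesses in its top, each 66 mm wide and 6 mm deep with a flat floor: a round one (diameter 66) centred at y = +48 mm and a square one (66 x 66) centred at y = -48 mm, on its own y axis
- spot (a point): centre of the round recess's floor, 19 mm above the table, marked with a black cross of 16 mm; same axes as the board
- square_recess (a point): centre of the square recess's floor, 19 mm above the table (not the place for the flange, though it would drop in)
- flange: loose black iron pipe flange, 0.2 kg, lying flat hub up: disc of diameter 60 mm and 6 mm thick, on it a central hub of diameter 36 mm that rises to 26 mm above the underside; a bore of diameter 20 mm runs right through. Small dark screw holes on the disc are only for show. Origin: centre of the underside; z along the bore, up. Easily gripped across the hub
- block: light wooden block fixed to the table, 60 x 60 x 62 mm high, with a vertical hole of diameter 20 mm right through its centre. Origin: centre of its underside
- punch: loose spring-nosed centre punch, 0.17 kg, 150 mm long, hung upright in the block's hole by its brass collar. Origin: end of the nose when fully out (6 mm above the table at the start); z up the tool. Nose: rod, diameter 7 mm, 0 to 40 mm; shaft: cylinder, diameter 16 mm, 40 to 150 mm, top brass; collar: diameter 29 mm, 56 to 62 mm. Lift it straight up 60 mm or more
- nose (a joint): how far the punch's nose is pushed into its body, m: 0 fully out (at the start), 0.012 fully in. Spring: about 2 N to start moving, 400 N/m more, about 7 N at the end of its travel
- punch_tip (a point): end of the punch's nose (moves with the nose)
- level: to be left alone: brass-edged wooden spirit level, 262 x 24 x 50 mm high, standing on its edge. Origin: centre of the underside
- tape: to be left alone: steel tape measure in a case of 65 x 38 x 62 mm high. Origin: centre of the underside
- mug: to be left alone: glass mug, diameter 86 mm, 115 mm high, handle at its +y. Origin: centre of the underside
- screwdriver: to be left alone: screwdriver 200 mm long with a wooden handle, lying on the table

How it is judged:
By the outcome, as a careful person would: the job done as asked, in the order asked, and still so for the second after the job is handed in, while the arm keeps its last pose, push and grip.
It also fails if it takes over 53 s, if anything falls off the work surface, if the arm or the gripper's body presses on something with over 40 N, if the wrist force passes 120 N, or if a joint passes its speed limit or range.

### The arm

A 6-joint arm with a two-finger parallel gripper is mounted at the origin on the work surface. World frame = base frame: x ahead of the robot, y to its left, z up, the work surface at z = 0. Lengths are in m, angles in rad, forces in N, time in s.
With the tool pointing down it reaches from about 0.2 to 0.875 m from the base axis. Payload 3.4 kg.
Tool frame: the origin (TCP) lies between the finger pads; the fingertips stand 19 mm ahead of it and the grasp point (between the pads) is the TCP; z points along the fingers, x is the direction in which the jaws open and shut, and the axes are right-handed (so a half turn about z gives the same grasp; the last joint's range is limited). The gripper opens to 94 mm and grips with 3 to 60 N. Pads are 16 mm wide; open, the fingers measure 119 mm over their backs; the gripper's body (75 mm by 177 mm) begins 78 mm behind the grasp point.
Start: joints at [-1.452, 0.276, 1.505, -0, 1.361, -0.121], TCP at [0.137, -0.559, 0.224] pointing down, gripper open.
Joint ranges: [-2.89, 2.89], [-0.75, 2.08], [0.22, 2.7], [-1.18, 4.32], [0.11, 2.71], [-2.7, 2.7]. Speed limits (rad/s): [2.57, 2.57, 3.14, 3.14, 3.14, 3.14].

### API

Orientations are given as a unit quaternion [w, x, y, z].
In Python, from cell import observe, grab_frame, camera_model, hand_in gives the robot as it stands.
- The arm moves only by the tool drive_tool, never from a script. Its argument "plan" is a list of rows, each a list of 7 numbers: the shift along the tool's x, y, z in m, then the turn, a rotation vector about the tool's x, y, z in degrees, then the opening, from 0 (shut) to 1 (fully open). In form: [[x, y, z, ax, ay, az, hand], ...]. A call has exactly 5 rows; each row is the pose to reach, as a shift and turn from the pose measured when the call began, along the tool's axes at that moment; what a row does not reach only later rows make up. A row lasts 1/8 s, in which the tool goes at most 62.5 mm and 10.7 degrees, less where a joint would pass 70% of its speed; a pose out of reach is approached as far as the arm can. A call with a gripper value outside its range is refused whole. The fingers move at their own pace and stop on an object; "force" is the grip in N (left out, the last holds). Time passes only in rows, so rows that repeat a pose let the fingers close, or fill a call up. It gives the time, the measured TCP pose, the force and the opening at its end, in the units of the state.
- observe(): the state, without advancing time (a new reading comes with each control period).
- grab_frame(name): name is "scene" or "top" or "wrist"; returns the picture (400x640x3 uint8, red, green, blue); there is no depth.
- camera_model(name): a dict with "vfov" (degrees; the focal length in pixels is half the picture's height over the tangent of half this angle, whatever the lens; pixels are square), "cx", "cy" (the principal point, pixels), "k1" (the pictures are not rectified: a ray, as slopes to the right and down, at radius r is drawn at 1 + k1 r^2 times it, then the intrinsics apply), "eye" and "attitude" of the camera in the world; the wrist camera has in their place "tool_from_camera" (4x4, takes a point from camera to tool coordinates, whose origin is the TCP and whose axes are the tool frame's). Camera axes: x right, y up, looking along -z (the intrinsics and any distortion apply to the point x, -y, -z); pixel columns grow to the right and rows downward; lengths in m; the calibration is good to about 2 mm. A picture is of the moment at which its call begins: read the wrist's pose just before it. camera_model takes no time and is no camera call.
- hand_in(): hands the job in, once; it reports no verdict.
The state is a dict: "time_s": time; "joint_positions": joint angles; "qvel": joint speeds; "joint_efforts": joint torques, N m; "tcp_pos": TCP position; "eef_rot": TCP orientation; "contact_force": force on the tool from outside, world axes, zero at the start; "ft_torque": the same for the moment, N m; "width": finger opening in m.
Only numpy, scipy, OpenCV 4.12 (cv2) and the standard library are available. Lean on these libraries where they do the work, as an engineer would, in place of code of your own. Each camera call takes 0.05 s, during which the arm holds its last target. There are 200 camera calls.

## Working session

There is one attempt and no reset: what is moved stays moved. The work goes in short steps, Python scripts to look and compute and a tool call to move; the robot and the scene stay as the last step left them, time stands still between calls to the robot, and variables do not carry over. Pictures are saved under pics/ and viewed, about 8 in all and at most 12, crops included, and the job is handed in when it is done.

Besides the shell and the picture viewer there is one more tool, called after "Call:" by a JSON object that holds its "op" and its "data". drive_tool: Moves the arm, as the interface text tells. Its arguments: {"type":"object","properties":{"plan":{"type":"array"},"force":{"type":"number"}},"required":["plan"]}

```bash
mkdir -p pics; python3 - <<'E'
from cell import *
import cv2,numpy as np
for n in("top","scene"):
    cv2.imwrite(f"pics/{n}0.png",grab_frame(n)[:,:,::-1])
    print(n,camera_model(n))
print(camera_model("wrist"));print(observe())
E
```

```text
top {'vfov': 46.71414833868505, 'cx': 309.9788515511718, 'cy': 197.54433779079014, 'k1': -0.039662390780402616, 'eye': array([0.37361517, 0.02889637, 1.45200634]), 'attitude': array([ 0.7139428 ,  0.05900644, -0.05805441, -0.6952939 ])}
scene {'vfov': 54.317923785469745, 'cx': 321.9495277494987, 'cy': 199.25643267347854, 'k1': -0.022666957564047654, 'eye': array([ 1.29557976, -0.31663023,  0.83637789]), 'attitude': array([0.80357557, 0.32169425, 0.19676679, 0.46050183])}
{'vfov': 68.55794130023455, 'cx': 317.170073456067, 'cy': 200.9586423231165, 'k1': -0.0046179022039938, 'tool_from_camera': array([[ 9.99999992e-01,  9.97637644e-05,  7.98568895e-05,
        -2.28710609e-04],
       [ 1.17587247e-04, -9.63036627e-01, -2.69370454e-01,
        -7.93328599e-02],
       [ 5.00316990e-05,  2.69370461e-01, -9.63036631e-01,
        -1.61486384e-01],
       [ 0.00000000e+00,  0.00000000e+00,  0.00000000e+00,
         1.00000000e+00]])}
{'time_s': 0.1, 'joint_positions': array([-1.45199506e+00,  2.76509043e-01,  1.50595401e+00, -8.36677312e-06,
        1.36066609e+00, -1.21020574e-01]), 'qvel': array([ 0.00296926, -0.00256672, -0.00256296, -0.00123104,  0.00160725,
        0.00145952]), 'joint_efforts': array([ 1.25644532e-03, -4.05456197e+01, -2.37780637e+01,  7.03480560e-02,
        2.98788026e-02, -5.13649411e-05]), 'tcp_pos': array([ 0.13650677, -0.5581042 ,  0.22372508]), 'eef_rot': array([-5.40944868e-04,  7.86616343e-01, -6.17441607e-01, -5.45524386e-04]), 'contact_force': array([-0.1444809 , -0.34577353, -0.1302056 ]), 'ft_torque': array([ 0.04891623,  0.0125312 , -0.0258633 ]), 'width': 0.09404601645021109}
```

View pics/top0.png

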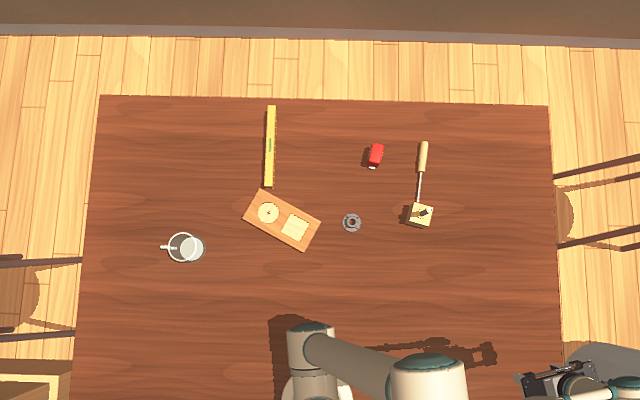

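View pics/scene0.png

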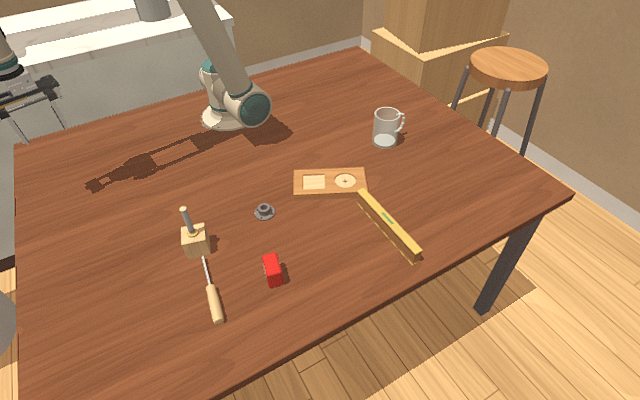

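The top picture shows the flange at (352,222), the round recess cross at (268,212), the square recess at (295,227), and the block at about (420,215) with the punch in it. The level's end is close to the board near (268,187).

```bash
cat > h.py <<'E'
from cell import *
import cv2,numpy as np
from scipy.spatial.transform import Rotation as R
def rot(q): return R.from_quat([q[1],q[2],q[3],q[0]]).as_matrix()
def cam(n,s=None):
    m=camera_model(n)
    if n=="wrist":
        s=s or observe(); T=m["tool_from_camera"]; A=rot(s["eef_rot"])
        return m,s["tcp_pos"]+A@T[:3,3],A@T[:3,:3]
    return m,np.array(m["eye"]),rot(m["attitude"])
def ray(n,u,v,z,s=None):
    m,e,A=cam(n,s); f=200/np.tan(np.radians(m["vfov"]/2))
    d=np.array([(u-m["cx"])/f,(v-m["cy"])/f]); p=d.copy()
    for _ in range(20): p=d/(1+m["k1"]*(p@p))
    w=A@np.array([p[0],-p[1],-1]); return e+w*(z-e[2])/w[2]
def proj(n,P,s=None):
    m,e,A=cam(n,s); f=200/np.tan(np.radians(m["vfov"]/2))
    c=A.T@(np.array(P)-e); p=np.array([c[0],-c[1]])/-c[2]; p=p*(1+m["k1"]*(p@p))
    return f*p+[m["cx"],m["cy"]]
def snap(n,name,scale=1,crop=None):
    s=observe(); im=grab_frame(n)[:,:,::-1]
    if crop: im=im[crop[1]:crop[3],crop[0]:crop[2]]
    cv2.imwrite(f"pics/{name}.png",cv2.resize(im,None,fx=scale,fy=scale,interpolation=cv2.INTER_CUBIC)); return s
def delta(P,yaw=None,s=None):
    """tool-frame shift and rotvec (deg) to pos P, pointing down, jaw axis at world angle yaw deg"""
    s=s or observe(); A=rot(s["eef_rot"])
    c=np.degrees(np.arctan2(A[1,0],A[0,0]))
    if yaw is None: yaw=c
    y=np.radians(yaw); X=np.array([np.cos(y),np.sin(y),0]);Z=np.array([0,0,-1.])
    B=np.stack([X,np.cross(Z,X),Z],1)
    print("jaw yaw",c.round(1),"shift mm",(1000*A.T@(np.array(P)-s["tcp_pos"])).round(1),"turn",np.degrees(R.from_matrix(A.T@B).as_rotvec()).round(2))
def show(s=None):
    s=s or observe(); print(round(s["time_s"],2),"tcp",s["tcp_pos"].round(4),"F",s["contact_force"].round(2),"w",round(s["width"],4),"q",s["joint_positions"].round(2))
E
python3 - <<'E'
from h import *
F=ray("top",352,222,.026);print("flange",F)
c=ray("top",268,212,.019);q=ray("top",295,227,.019)
print("round",c,"sq",q,np.linalg.norm(c-q))
P=ray("top",421,204,.062);print("block top ctr",ray("top",421,214,.062))
delta([F[0],F[1],.22]);show()
E
```

```text
flange [ 0.53881012 -0.09809082  0.026     ]
round [0.56405601 0.16381358 0.019     ] sq [0.5193482  0.07805905 0.019     ] 0.09670898609431773
block top ctr [ 0.56443238 -0.30405397  0.062     ]
jaw yaw -76.3 shift mm [-351.3 -500.1    4.3] turn [-0.01  0.09 -0.  ]
0.1 tcp [ 0.1365 -0.5581  0.2237] F [-0.14 -0.35 -0.13] w 0.094 q [-1.45  0.28  1.51 -0.    1.36 -0.12]
```

```bash
python3 - <<'E'
from h import *
s=snap("top","z1",4,(240,180,440,240));
E
```

```text
(no output)
```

View pics/z1.png

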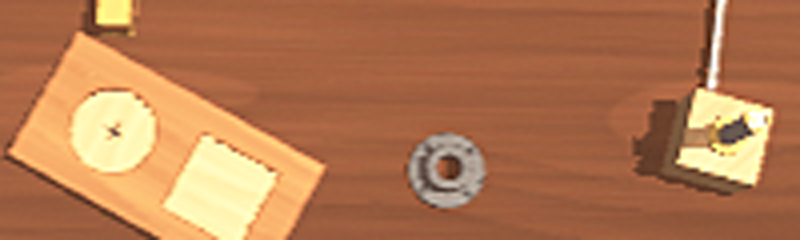

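The crop shows the cross at about (268,212), the flange hub at about (351.5,222) and the punch leaning to the right from perspective. The recess spacing comes out at 96.7 mm against the 96 mm given, so the measurement holds. I'll move above the flange.

Call:
{"op": "drive_tool", "data": {"plan": [[-0.04,-0.05,0,0,0,0,0.7],[-0.075,-0.1,0,0,0,0,0.7],[-0.11,-0.155,0,0,0,0,0.7],[-0.145,-0.205,0,0,0,0,0.7],[-0.18,-0.255,0,0,0,0,0.7]], "force": 30}}

```text
time_s: 0.78
tcp_pos: [0.3424, -0.3212, 0.224]
eef_rot: [-0.001, 0.786, -0.618, -0.0]
contact_force: [0.4, -0.1, -1.1]
width: 0.0659
```

```bash
python3 - <<'E'
from h import *
show(); delta([.539,-.098,.17])
E
```

```text
0.78 tcp [ 0.3424 -0.3212  0.224 ] F [ 0.39 -0.07 -1.15] w 0.0659 q [-0.9   0.12  1.71  0.    1.31  0.43]
jaw yaw -76.3 shift mm [-170.2 -243.9   54.3] turn [-0.02  0.07 -0.  ]
```

Call:
{"op": "drive_tool", "data": {"plan": [[-0.035,-0.05,0,0,0,0,0.7],[-0.075,-0.105,0,0,0,0,0.7],[-0.11,-0.16,0.01,0,0,0,0.7],[-0.145,-0.205,0.03,0,0,0,0.7],[-0.17,-0.244,0.054,0,0,0,0.7]]}}

```text
time_s: 1.4
tcp_pos: [0.5407, -0.0963, 0.1703]
eef_rot: [-0.001, 0.787, -0.617, 0.001]
contact_force: [0.5, -1.2, 0.7]
width: 0.0655
```

```bash
python3 - <<'E'
from h import *
grab_frame("wrist");grab_frame("wrist")
s=snap("wrist","w1"); show(s);print(proj("wrist",[.539,-.098,.026],s))
im=cv2.imread("pics/w1.png");cv2.imwrite("pics/w1.png",im)
E
```

```text
1.5 tcp [ 0.5401 -0.0938  0.1672] F [-0.65 -0.63 -0.46] w 0.0658 q [-0.3   0.28  1.65  0.    1.22  1.02]
[321.7014386  197.76403339]
```

View pics/w1.png

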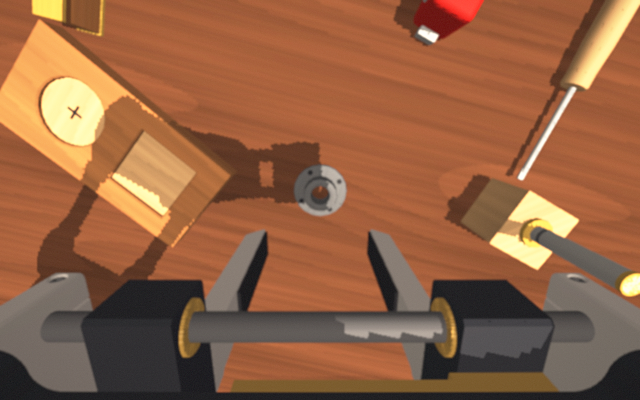

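The wrist picture shows the flange hub near (320,190), the cross at (75,112) and the punch collar near (537,233). I'll enlarge all three areas in one picture.

```bash
python3 - <<'E'
from h import *
im=cv2.imread("pics/w1.png")
def c(x,y,w,h,k): return cv2.resize(im[y:y+h,x:x+w],None,fx=k,fy=k,interpolation=cv2.INTER_CUBIC)
a=c(285,155,70,70,5);b=c(30,65,90,90,350/90);d=c(480,180,160,120,3.5)
top=np.hstack([a,b]); out=np.zeros((350+420,700,3),np.uint8)
cv2.imwrite("pics/w1c.png",np.hstack([a,b]))
s=observe();show(s)
for z,p in((.026,(320,190)),(.006,(320,191)),(.019,(75,112)),(.019,(155,173)),(.062,(535,231))):print(z,p,ray("wrist",*p,z,s))
E
```

```text
1.55 tcp [ 0.5391 -0.0959  0.1684] F [-0.51  0.08 -0.16] w 0.0659 q [-0.3   0.27  1.65  0.    1.22  1.02]
0.026 (320, 190) [ 0.54550286 -0.09667357  0.026     ]
0.006 (320, 191) [ 0.53968455 -0.0982555   0.006     ]
0.019 (75, 112) [0.56284319 0.16510962 0.019     ]
0.019 (155, 173) [0.51923684 0.07953322 0.019     ]
0.062 (535, 231) [ 0.56477805 -0.3079972   0.062     ]
```

View pics/w1c.png

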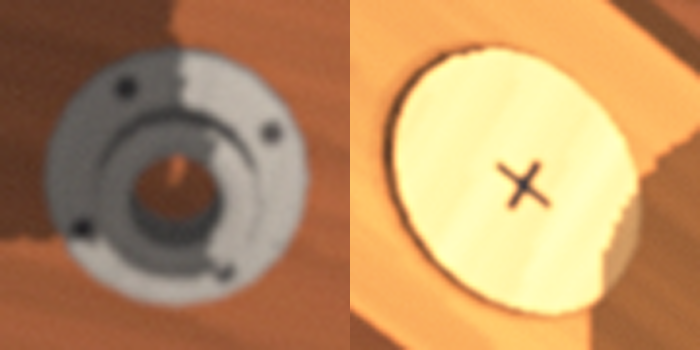

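```bash
python3 - <<'E'
from h import *
show(); delta([.540,-.0975,.028])
E
```

```text
1.55 tcp [ 0.5391 -0.0959  0.1684] F [-0.51  0.08 -0.16] w 0.0659 q [-0.3   0.27  1.65  0.    1.22  1.02]
jaw yaw -76.1 shift mm [  2.2  -0.9 140.4] turn [0.17 0.19 0.  ]
```

Call:
{"op": "drive_tool", "data": {"plan": [[0.002,0,0.05,0,0,0,0.7],[0.002,0,0.1,0,0,0,0.7],[0.002,0,0.125,0,0,0,0.7],[0.002,0,0.139,0,0,0,0.7],[0.002,0,0.139,0,0,0,0.7]]}}

```text
time_s: 2.17
tcp_pos: [0.5386, -0.0983, 0.0293]
eef_rot: [0.0, 0.787, -0.616, -0.003]
contact_force: [-0.4, -0.6, -0.2]
width: 0.0659
```

```bash
python3 - <<'E'
from h import *
for i in range(3): grab_frame("top"); show()
delta([.540,-.0975,.028])
E
```

```text
2.23 tcp [ 0.5394 -0.0983  0.0301] F [-0.2   0.21  0.59] w 0.0656 q [-0.31  0.42  1.83  0.    0.9   1.02]
2.27 tcp [ 0.5399 -0.0983  0.0306] F [-0.27  0.24 -0.37] w 0.0659 q [-0.31  0.42  1.83  0.    0.9   1.02]
2.33 tcp [ 0.5401 -0.0982  0.0307] F [ 0.63 -0.3   0.6 ] w 0.0659 q [-0.31  0.42  1.83  0.    0.9   1.02]
jaw yaw -76.1 shift mm [-0.7 -0.1  2.7] turn [0.04 0.1  0.  ]
```

Call:
{"op": "drive_tool", "data": {"plan": [[0,0,0.002,0,0,0,0.3],[0,0,0.002,0,0,0,0.2],[0,0,0.002,0,0,0,0.2],[0,0,0.002,0,0,0,0.2],[0,0,0.002,0,0,0,0.2]]}}

```text
time_s: 2.95
tcp_pos: [0.54, -0.0977, 0.029]
eef_rot: [-0.001, 0.788, -0.616, -0.001]
contact_force: [-0.8, 2.4, 4.4]
width: 0.0359
```

Call:
{"op": "drive_tool", "data": {"plan": [[0,0,-0.002,0,0,0,0.2],[0,0,-0.02,0,0,0,0.2],[0,0,-0.05,0,0,0,0.2],[0,0,-0.07,0,0,0,0.2],[0,0,-0.07,0,0,0,0.2]]}}

```text
time_s: 3.58
tcp_pos: [0.5412, -0.0985, 0.1002]
eef_rot: [-0.001, 0.788, -0.616, 0.001]
contact_force: [1.0, 0.4, -2.0]
width: 0.0356
```

```bash
python3 - <<'E'
from h import *
show()
delta([.563,.1645,.10])
E
```

```text
3.58 tcp [ 0.5412 -0.0985  0.1002] F [ 0.95  0.37 -1.97] w 0.0356 q [-0.31  0.34  1.75  0.    1.05  1.02]
jaw yaw -76.1 shift mm [-250.1  -84.4    0.4] turn [-0.13  0.01 -0.  ]
```

Call:
{"op": "drive_tool", "data": {"plan": [[-0.05,-0.017,0,0,0,0,0.2],[-0.105,-0.035,0,0,0,0,0.2],[-0.16,-0.053,0,0,0,0,0.2],[-0.21,-0.07,0,0,0,0,0.2],[-0.25,-0.084,0,0,0,0,0.2]]}}

```text
time_s: 4.2
tcp_pos: [0.5617, 0.1662, 0.0987]
eef_rot: [-0.0, 0.788, -0.616, -0.0]
contact_force: [1.3, 0.8, -0.8]
width: 0.0358
```

```bash
python3 - <<'E'
from h import *
for i in range(4): grab_frame("top")
s=snap("wrist","w2");show(s)
T=s["tcp_pos"]
print("cross",proj("wrist",[.563,.1645,.019],s),"square",proj("wrist",[.519,.079,.019],s), "flange disc", proj("wrist",T-[0,0,.029-.006],s))
E
```

```text
4.4 tcp [0.5616 0.1646 0.0989] F [ 0.21 -0.4  -2.11] w 0.0359 q [ 0.17  0.39  1.67 -0.    1.09  1.49]
cross [317.87375669 212.65203515] square [396.15623126 278.07647507] flange disc [317.51407281 240.30638986]
```

View pics/w2.png

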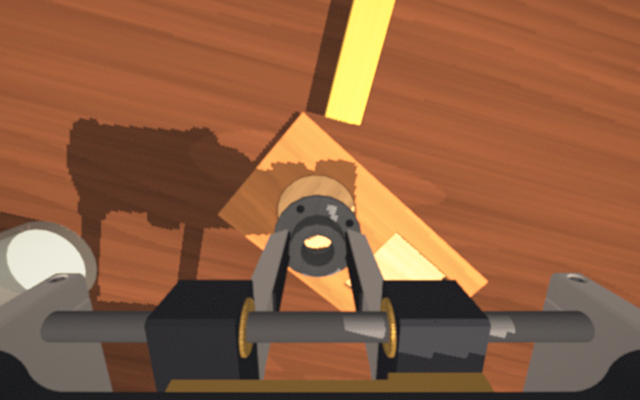

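The flange is held square over the round recess, with the rim visible at columns 278–354 and its top at row 176. I'll compare this with projected rims for an exact correction.

```bash
python3 - <<'E'
from h import *
import json
s=observe();show(s)
im=cv2.imread("pics/w2.png")
t=np.linspace(0,6.283,73)
def rim(C,r): return np.array([proj("wrist",np.array(C)+[r*np.cos(a),r*np.sin(a),0],s) for a in t])
k=5;x0,y0=245,160
o=cv2.resize(im[160:280,245:395],None,fx=k,fy=k,interpolation=cv2.INTER_CUBIC)
def dr(p,c): cv2.polylines(o,[((p-[x0,y0]+.5)*k-.5).round().astype(np.int32)],True,c,1)
T=s["tcp_pos"]
dr(rim([.563,.1645,.025],.033),(0,255,0)); dr(rim([T[0],T[1],T[2]-.023],.03),(255,255,0)); dr(rim([T[0],T[1],T[2]-.003],.018),(255,0,255))
cv2.imwrite("pics/w2c.png",o)
E
```

```text
4.45 tcp [0.5617 0.1638 0.0991] F [ 0.3  -0.75 -0.71] w 0.0357 q [ 0.17  0.39  1.67 -0.    1.09  1.49]
```

View pics/w2c.png

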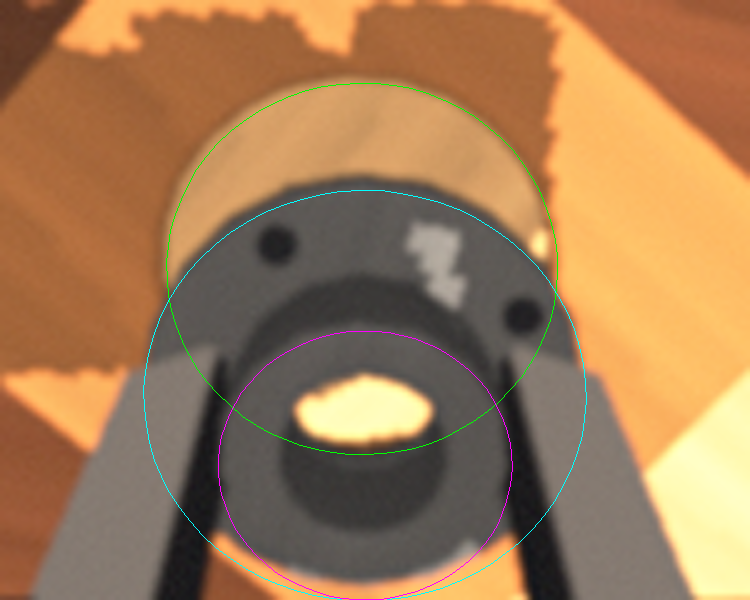

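Call:
{"op": "drive_tool", "data": {"plan": [[0,0,0.015,0,0,0,0.2],[0,0,0.03,0,0,0,0.2],[0,0,0.041,0,0,0,0.2],[0,0,0.041,0,0,0,0.2],[0,0,0.041,0,0,0,0.2]]}}

```text
time_s: 5.08
tcp_pos: [0.562, 0.1637, 0.0582]
eef_rot: [0.0, 0.788, -0.616, 0.0]
contact_force: [0.6, 0.1, -1.6]
width: 0.0357
```

```bash
python3 - <<'E'
from h import *
grab_frame("top");show();delta([.562,.1645,.048])
E
```

```text
5.12 tcp [0.5622 0.1638 0.0585] F [ 0.21 -0.19 -1.09] w 0.036 q [ 0.16  0.43  1.72 -0.    0.99  1.49]
jaw yaw -76.0 shift mm [-0.8  0.1 10.5] turn [-0.03 -0.03  0.  ]
```

Call:
{"op": "drive_tool", "data": {"plan": [[-0.001,0,0.003,0,0,0,0.2],[-0.001,0,0.006,0,0,0,0.2],[-0.001,0,0.009,0,0,0,0.2],[-0.001,0,0.011,0,0,0,0.2],[-0.001,0,0.011,0,0,0,0.2]]}}

```text
time_s: 5.75
tcp_pos: [0.5619, 0.1647, 0.0481]
eef_rot: [-0.0, 0.788, -0.616, 0.0]
contact_force: [-1.1, 0.3, 4.0]
width: 0.0359
```

Call:
{"op": "drive_tool", "data": {"plan": [[0,0,0,0,0,0,0.6],[0,0,0,0,0,0,0.7],[0,0,0,0,0,0,0.7],[0,0,-0.01,0,0,0,0.7],[0,0,-0.03,0,0,0,0.7]]}}

```text
time_s: 6.38
tcp_pos: [0.5613, 0.1646, 0.0781]
eef_rot: [0.001, 0.788, -0.616, -0.0]
contact_force: [0.5, 1.0, -0.1]
width: 0.0655
```

Call:
{"op": "drive_tool", "data": {"plan": [[0,0,-0.05,0,0,0,0.7],[0,0,-0.1,0,0,0,0.7],[0,0,-0.13,0,0,0,0.7],[0,0,-0.13,0,0,0,0.7],[0,0,-0.13,0,0,0,0.7]]}}

```text
time_s: 7.0
tcp_pos: [0.5607, 0.1646, 0.2071]
eef_rot: [0.001, 0.788, -0.616, -0.001]
contact_force: [-0.2, 0.1, 0.8]
width: 0.0656
```

```bash
python3 - <<'E'
from h import *
for i in range(3): grab_frame("top")
s=snap("wrist","w3");show(s)
im=cv2.imread("pics/w3.png")
t=np.linspace(0,6.283,73)
def rim(C,r): return np.array([proj("wrist",np.array(C)+[r*np.cos(a),r*np.sin(a),0],s) for a in t])
p=proj("wrist",[.563,.165,.019],s).round().astype(int);x0,y0=p-[60,45];k=6
o=cv2.resize(im[y0:y0+90,x0:x0+120],None,fx=k,fy=k,interpolation=cv2.INTER_CUBIC)
def dr(p,c): cv2.polylines(o,[((p-[x0,y0]+.5)*k-.5).round().astype(np.int32)],True,c,1)
dr(rim([.564,.165,.025],.033),(0,255,0)); dr(rim([.564,.165,.025],.03),(255,255,0)); dr(rim([.564,.165,.045],.018),(255,0,255))
cv2.imwrite("pics/w3c.png",o);print(x0,y0)
E
```

```text
7.15 tcp [0.5605 0.1645 0.2063] F [-0.33  0.8   0.23] w 0.0657 q [ 0.17  0.3   1.51 -0.    1.33  1.49]
257 139
```

View pics/w3c.png

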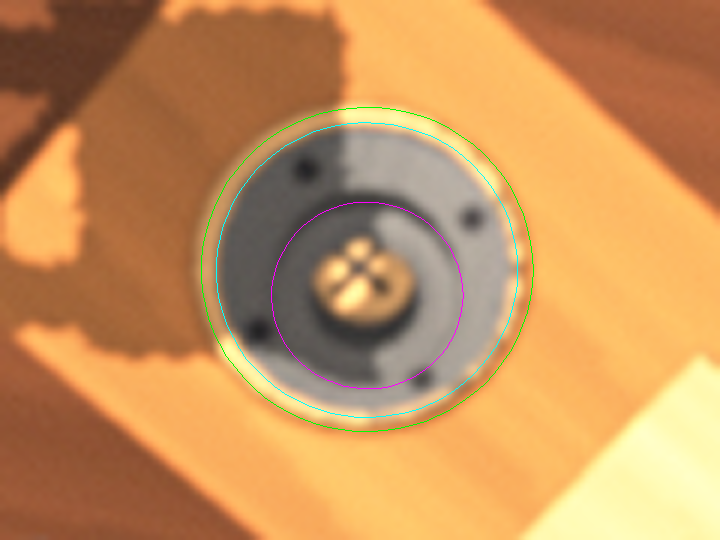

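The flange is seated in the round recess with an even gap all round, and the cross is visible in the bore. Now the punch.

```bash
python3 - <<'E'
from h import *
s=observe();print(ray("wrist",317.9,184,.019,s));delta([.565,-.306,.22])
E
```

```text
[0.56305633 0.16448054 0.019     ]
jaw yaw -76.0 shift mm [457.7 109.3 -13. ] turn [ 0.25 -0.01 -0.  ]
```

Call:
{"op": "drive_tool", "data": {"plan": [[0.05,0.012,-0.013,0,0,0,0.7],[0.11,0.026,-0.013,0,0,0,0.7],[0.165,0.04,-0.013,0,0,0,0.7],[0.22,0.053,-0.013,0,0,0,0.7],[0.28,0.067,-0.013,0,0,0,0.7]]}}

```text
time_s: 7.82
tcp_pos: [0.5628, -0.1248, 0.2189]
eef_rot: [0.002, 0.788, -0.616, -0.002]
contact_force: [0.8, 0.4, 0.3]
width: 0.066
```

Call:
{"op": "drive_tool", "data": {"plan": [[0.05,0.012,0,0,0,0,0.7],[0.1,0.024,0,0,0,0,0.7],[0.145,0.035,0,0,0,0,0.7],[0.178,0.043,0,0,0,0,0.7],[0.178,0.043,0,0,0,0,0.7]]}}

```text
time_s: 8.45
tcp_pos: [0.5635, -0.3101, 0.2173]
eef_rot: [0.002, 0.787, -0.617, -0.003]
contact_force: [0.5, 0.9, -0.1]
width: 0.0657
```

```bash
python3 - <<'E'
from h import *
for i in range(3): grab_frame("top")
s=snap("wrist","w4");show(s)
C=[.565,-.306]
for z in(.156,.068,.062):print(z,proj("wrist",C+[z],s))
im=cv2.imread("pics/w4.png")[110:360,200:440];cv2.imwrite("pics/w4c.png",cv2.resize(im,None,fx=3,fy=2.4,interpolation=cv2.INTER_CUBIC) if 0 else cv2.resize(im[:200],None,fx=3,fy=3,interpolation=cv2.INTER_CUBIC))
E
```

```text
8.6 tcp [ 0.5638 -0.3066  0.2183] F [ 0.21 -0.22  0.88] w 0.0655 q [-0.6   0.38  1.36 -0.    1.41  0.72]
0.156 [317.27409315 219.00763958]
0.068 [317.48168533 192.13147456]
0.062 [317.49192449 190.80578596]
```

View pics/w4c.png

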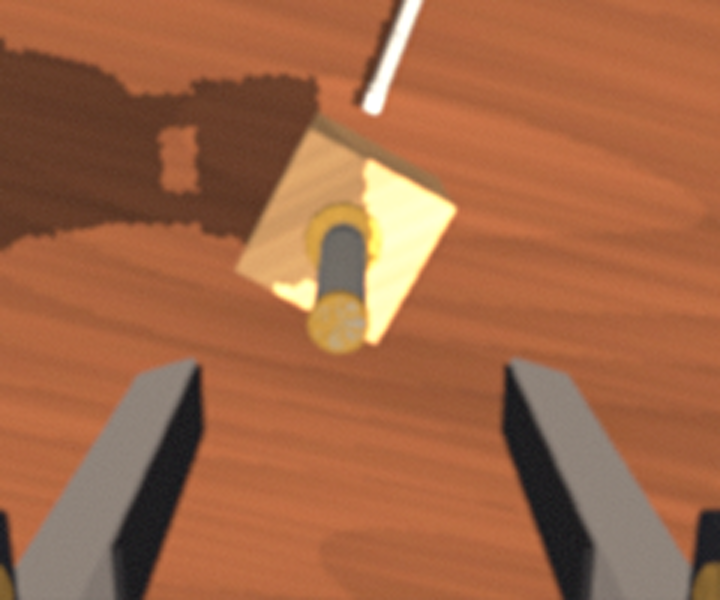

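Picture w4c shows the punch top at about (312.7,217.7) and the collar at about (314.7,189.3), with both fingers well clear.

```bash
python3 - <<'E'
from h import *
s=observe();a=ray("wrist",312.7,217.7,.156,s);b=ray("wrist",314.7,189.3,.068,s);print(a,b);show(s)
delta([*((a+b)/2)[:2],.112])
E
```

```text
[ 0.56523297 -0.30197232  0.156     ] [ 0.56746395 -0.30213169  0.068     ]
8.65 tcp [ 0.564  -0.3064  0.2186] F [ 0.05  0.09 -0.33] w 0.0657 q [-0.6   0.38  1.36 -0.    1.41  0.72]
jaw yaw -76.0 shift mm [ -3.4  -4.  106.6] turn [0.32 0.13 0.  ]
```

Call:
{"op": "drive_tool", "data": {"plan": [[-0.0035,-0.0035,0.02,0.3,0.1,0,0.7],[-0.0035,-0.0035,0.055,0.3,0.1,0,0.7],[-0.0035,-0.0035,0.09,0.3,0.1,0,0.7],[-0.0035,-0.0035,0.105,0.3,0.1,0,0.7],[-0.0035,-0.0035,0.105,0.3,0.1,0,0.7]]}}

```text
time_s: 9.28
tcp_pos: [0.5657, -0.301, 0.1131]
eef_rot: [-0.0, 0.789, -0.615, -0.001]
contact_force: [-0.4, 0.1, 1.3]
width: 0.0661
```

```bash
python3 - <<'E'
from h import *
for i in range(3): grab_frame("top")
show();delta([.566,-.302,.112])
E
```

```text
9.43 tcp [ 0.567  -0.3024  0.1152] F [0.4  0.16 0.55] w 0.0659 q [-0.6   0.45  1.52  0.    1.17  0.73]
jaw yaw -75.9 shift mm [-0.6  0.8  3.2] turn [-0.1  -0.09  0.  ]
```

Call:
{"op": "drive_tool", "data": {"plan": [[0,0,0.002,0,0,0,0.3],[0,0,0.002,0,0,0,0.05],[0,0,0.002,0,0,0,0.05],[0,0,0.002,0,0,0,0.05],[0,0,0.002,0,0,0,0.05]], "force": 40}}

```text
time_s: 10.05
tcp_pos: [0.5669, -0.3024, 0.1132]
eef_rot: [-0.0, 0.788, -0.615, 0.001]
contact_force: [-0.4, -0.8, -0.3]
width: 0.0191
```

Call:
{"op": "drive_tool", "data": {"plan": [[0,0,0.002,0,0,0,0.05],[0,0,-0.005,0,0,0,0.05],[0,0,-0.02,0,0,0,0.05],[0,0,-0.045,0,0,0,0.05],[0,0,-0.08,0,0,0,0.05]]}}

```text
time_s: 10.68
tcp_pos: [0.5662, -0.302, 0.1935]
eef_rot: [-0.0, 0.788, -0.615, 0.0]
contact_force: [0.1, -1.8, -2.1]
width: 0.0158
```

```bash
python3 - <<'E'
from h import *
grab_frame("top");grab_frame("top");show();delta([.562,.164,.205])
E
```

```text
10.78 tcp [ 0.5691 -0.3039  0.1979] F [-0.27 -0.38 -1.68] w 0.0155 q [-0.6   0.39  1.4   0.    1.34  0.73]
jaw yaw -75.9 shift mm [-455.5 -106.8  -10.1] turn [-0.44 -0.48  0.  ]
```

Call:
{"op": "drive_tool", "data": {"plan": [[-0.03,-0.007,-0.01,-0.4,-0.4,0,0.05],[-0.08,-0.019,-0.01,-0.4,-0.4,0,0.05],[-0.135,-0.032,-0.01,-0.4,-0.4,0,0.05],[-0.19,-0.045,-0.01,-0.4,-0.4,0,0.05],[-0.24,-0.056,-0.01,-0.4,-0.4,0,0.05]]}}

```text
time_s: 11.4
tcp_pos: [0.5642, -0.0554, 0.2052]
eef_rot: [0.0, 0.788, -0.615, 0.0]
contact_force: [0.5, -0.0, -2.3]
width: 0.0156
```

```bash
python3 - <<'E'
from h import *
show();delta([.562,.164,.205])
E
```

```text
11.4 tcp [ 0.5642 -0.0554  0.2052] F [ 0.47 -0.03 -2.29] w 0.0156 q [-0.22  0.28  1.55 -0.    1.31  1.11]
jaw yaw -75.9 shift mm [-2.133e+02 -5.110e+01  1.000e-01] turn [ 0.02 -0.03 -0.  ]
```

Call:
{"op": "drive_tool", "data": {"plan": [[-0.055,-0.013,0,0,0,0,0.05],[-0.11,-0.026,0,0,0,0,0.05],[-0.165,-0.039,0,0,0,0,0.05],[-0.2,-0.048,0,0,0,0,0.05],[-0.213,-0.051,0,0,0,0,0.05]]}}

```text
time_s: 12.02
tcp_pos: [0.5611, 0.1655, 0.2039]
eef_rot: [0.001, 0.789, -0.614, -0.001]
contact_force: [-0.8, -0.7, -2.0]
width: 0.0158
```

```bash
python3 - <<'E'
from h import *
for i in range(4): grab_frame("top")
s=snap("wrist","w5");show(s)
T=s["tcp_pos"];A=rot(s["eef_rot"])
for d in(.107,.067,.048,-.04):print(d,proj("wrist",T+A[:,2]*d,s))
print("cross",proj("wrist",[.5635,.1645,.019],s))
im=cv2.imread("pics/w5.png")
s2=snap("scene","s5")
print("scene tip",proj("scene",T+A[:,2]*.107),"tcp",proj("scene",T))
a=cv2.resize(im[120:320,220:420],(600,600),interpolation=cv2.INTER_CUBIC)
cv2.imwrite("pics/w5c.png",a)
E
```

```text
12.22 tcp [0.5618 0.1624 0.2046] F [ 0.4  -0.71 -1.83] w 0.0154 q [ 0.16  0.3   1.52 -0.    1.32  1.49]
0.107 [317.42640068 205.23216902]
0.067 [317.46528928 219.00988716]
0.048 [317.48846185 227.22046282]
-0.04 [317.67554799 293.5323608 ]
cross [315.81417984 184.90868941]
scene tip [343.83557329 161.26960052] tcp [344.70276314 131.15778649]
```

View pics/w5c.png

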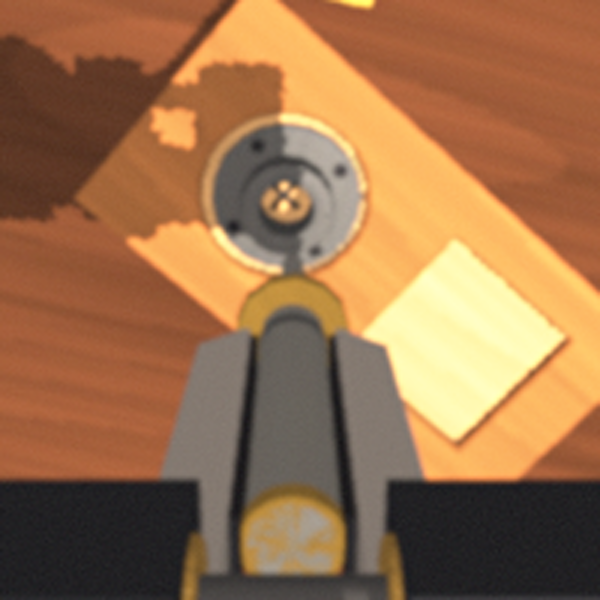

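w5c shows the nose end near (317,203) and the cross at (314.8,185.7). I'll lower with a small sideways correction until the nose is just above the hub, then check.

```bash
python3 - <<'E'
from h import *
show();delta([.561,.165,.158])
E
```

```text
12.32 tcp [0.562  0.1621 0.2049] F [ 0.38 -0.89 -0.83] w 0.0156 q [ 0.16  0.3   1.52 -0.    1.32  1.49]
jaw yaw -76.0 shift mm [-3.1  0.2 46.9] turn [ 0.05 -0.07 -0.  ]
```

Call:
{"op": "drive_tool", "data": {"plan": [[-0.003,0,0.015,0,0,0,0.05],[-0.003,0,0.03,0,0,0,0.05],[-0.003,0,0.043,0,0,0,0.05],[-0.003,0,0.047,0,0,0,0.05],[-0.003,0,0.047,0,0,0,0.05]]}}

```text
time_s: 12.95
tcp_pos: [0.5612, 0.1649, 0.1574]
eef_rot: [0.001, 0.788, -0.616, -0.0]
contact_force: [0.4, 0.0, -1.9]
width: 0.0154
```

```bash
python3 - <<'E'
from h import *
for i in range(4): grab_frame("top")
s=snap("wrist","w6");show(s)
T=s["tcp_pos"];A=rot(s["eef_rot"])
for d in(.107,.048,-.04):print(d,proj("wrist",T+A[:,2]*d,s),proj("scene",T+A[:,2]*d))
print("cross",proj("wrist",[.5627,.1655,.019],s),proj("scene",[.563,.165,.019]),"hubtop",proj("scene",[.563,.165,.045]))
snap("scene","s6")
a=cv2.resize(cv2.imread("pics/w6.png")[160:260,270:370],(400,400),interpolation=cv2.INTER_CUBIC)
b=cv2.resize(cv2.imread("pics/s6.png")[120:200,305:385],(400,400),interpolation=cv2.INTER_CUBIC)
cv2.imwrite("pics/c6.png",np.hstack([a,b]))
E
```

```text
13.15 tcp [0.5617 0.165  0.1584] F [ 0.14 -0.41 -2.74] w 0.0157 q [ 0.17  0.33  1.59 -0.    1.22  1.5 ]
0.107 [317.42677043 205.23403653] [344.29439247 172.74355265]
0.048 [317.48888738 227.22280236] [344.73347104 157.54373444]
-0.04 [317.6761416  293.53611215] [345.44900262 132.6621578 ]
cross [317.04208845 195.59835907] [344.31498169 180.86815859] hubtop [344.49581843 174.56493094]
```

View pics/c6.png

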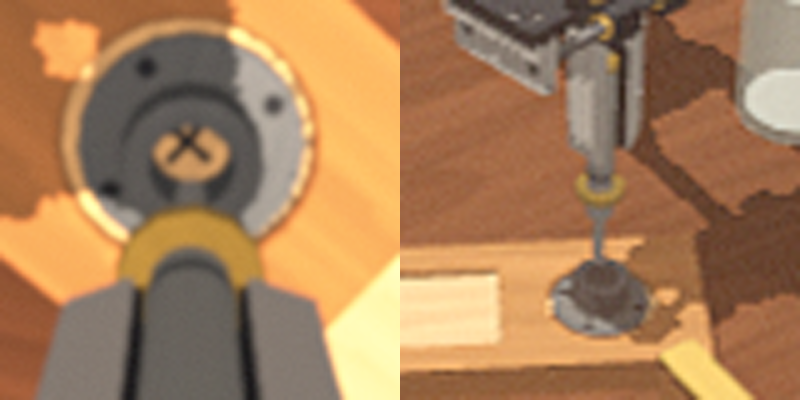

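The wrist half shows the cross at (317.2,196.2) with the nose below it in the same column. The scene half shows the punch upright over the bore. The nose end's row is unclear, so I'll print that pixel profile.

```bash
python3 - <<'E'
from h import *
for f,r in(("w6",range(194,216)),("w5",range(190,214))):
    im=cv2.imread(f"pics/{f}.png").mean(2).astype(int)
    for y in r: print(f,y,im[y,306:330])
E
```

```text
w6 194 [ 88  89  87  95 114 132 133 122  94  64  53  54  74 112 139 150 146 136
 121 104  89  83  85  86]
w6 195 [ 89  87  93 108 135 151 155 144 110  64  40  50  77 118 140 150 151 149
 142 129 108  88  85  85]
w6 196 [ 86  90 103 128 149 160 155 136 101  65  58  65  72  99 123 142 149 151
 155 147 126  96  83  85]
w6 197 [ 88  91 112 140 156 153 137 108  81  75  95 103  84  74  90 116 137 151
 161 158 137 101  83  84]
w6 198 [ 87  88 111 141 154 140 109  80  79 107 131 133 115  87  70  86 116 146
 162 159 136 101  80  82]
w6 199 [ 85  82  99 128 143 124  88  81 107 133 149 149 137 111  82  79 108 142
 160 155 130  93  79  81]
w6 200 [ 86  74  82 107 126 120 102 109 135 149 152 150 147 136 119 110 127 148
 159 146 110  78  73  80]
w6 201 [ 83  74  68  85 109 122 128 136 147 153 151 150 150 145 144 141 148 158
 151 125  88  64  67  80]
w6 202 [ 84  71  58  68  91 116 134 145 152 151 152 151 149 152 152 152 154 147
 130  97  70  57  69  80]
w6 203 [ 83  69  58  58  69  90 113 128 139 145 146 145 145 147 149 147 133 118
  96  69  58  56  71  81]
w6 204 [ 86  75  62  53  58  66  81  96 
[... 2950 characters left out ...]
24 104  97  97  96 101 119 149 162 164
 170 170 166 159 147 137]
w5 208 [214 208 198 193 193 191 183 159 124  99  94  97  96  97 119 154 173 169
 165 161 148 135 127 133]
w5 209 [193 195 202 212 216 214 206 182 134 101  96  95  94  97 116 151 168 161
 144 137 135 136 140 152]
w5 210 [157 159 175 194 200 200 196 177 130  98  94  94  90  93 103 126 145 141
 133 135 144 156 164 168]
w5 211 [159 152 152 152 151 145 143 132 109  91  91  91  92  92  92 102 118 130
 136 148 160 169 172 174]
w5 212 [177 167 153 131 111  99  98  97  95  96 100 100 103 100  97  96 100 114
 128 147 161 169 173 174]
w5 213 [180 168 146 117 102  98 102 107 111 113 116 120 122 119 117 110 105 102
 108 121 137 150 164 171]
```

In w6 the nose's far edge is at about row 204.5, so the tip centre is at about 208, against 205.2 predicted. The nose therefore sits about 2.7 mm toward tool +y of the TCP. I'll shift −3 mm in tool y and lower to just above the floor.

Call:
{"op": "drive_tool", "data": {"plan": [[0,-0.003,0.0,0,0,0,0.05],[0,-0.003,0.006,0,0,0,0.05],[0,-0.003,0.014,0,0,0,0.05],[0,-0.003,0.023,0,0,0,0.05],[0,-0.003,0.025,0,0,0,0.05]]}}

```text
time_s: 13.88
tcp_pos: [0.5637, 0.1655, 0.1321]
eef_rot: [0.001, 0.788, -0.616, -0.0]
contact_force: [0.6, -0.8, -1.6]
width: 0.0153
```

```bash
python3 - <<'E'
from h import *
F=[]
for i in range(6): grab_frame("top");F.append(observe()["contact_force"])
print(np.mean(F,0));s=snap("wrist","w7");show(s);delta([.5645,.1655,.127])
E
```

```text
[-0.07417808  0.20529342 -1.92111832]
14.18 tcp [0.5647 0.1657 0.1337] F [-0.11  0.72 -1.76] w 0.0156 q [ 0.17  0.36  1.62 -0.    1.16  1.5 ]
jaw yaw -76.0 shift mm [0.2 0.3 6.7] turn [-0.04 -0.08  0.  ]
```

```bash
python3 - <<'E'
from h import *
im=cv2.imread("pics/w7.png").mean(2).astype(int)
for y in range(193,214): print(y,*im[y,304:332])
s=observe();print(proj("wrist",[.5622,.1653,.019],s))
E
```

```text
193 82 76 68 61 57 54 54 56 58 58 61 64 66 69 67 65 63 61 60 56 59 57 55 56 61 71 80 84
194 73 68 59 56 57 62 63 66 67 71 76 77 81 81 80 78 75 76 72 69 65 60 60 55 56 60 65 73
195 63 58 56 58 65 70 77 80 83 85 87 87 92 88 91 88 88 87 84 83 80 73 69 60 58 55 56 65
196 60 56 60 68 77 84 87 90 90 91 93 91 90 94 91 91 91 90 91 89 91 87 81 74 64 59 54 58
197 57 62 69 79 86 89 94 95 92 92 90 90 89 90 90 90 90 92 92 92 93 93 90 85 75 67 59 58
198 63 72 79 87 93 94 96 92 91 89 90 88 88 87 88 89 90 90 92 91 93 93 91 89 84 78 72 65
199 74 86 87 90 95 91 90 91 90 90 86 86 88 88 86 85 87 89 89 89 89 90 91 88 88 86 79 74
200 82 88 91 93 91 95 89 90 87 85 85 90 88 87 85 86 87 88 88 90 89 93 89 88 88 87 86 84
201 90 91 89 92 92 88 89 89 85 82 81 86 92 86 79 80 87 93 92 90 87 86 87 86 86 88 89 88
202 88 89 91 91 90 90 90 89 87 80 70 76 82 79 69 83 103 112 111 98 90 87 86 86 89 88 88 89
203 89 89 90 87 88 94 95 106 109 98 72 63 66 63 76 107 128 138 132 121 108 94 88 83 85 86 86 88
204 90 87 87 89 89 102 122 137 139 123 91 67 65 70 95 126 145 149 147 140 130 117 100 85 83 85 87 89
205 88 90 89 87 98 1
[... 202 characters left out ...]
0 124 149 155 144 119 93 86 92 98 96 98 98 102 112 132 150 158 161 148 122 93 84 85 86
208 90 85 86 98 126 149 145 118 85 69 82 93 98 99 97 94 90 88 107 136 157 164 152 125 91 79 85 86
209 89 84 81 88 117 141 128 95 68 67 83 94 98 95 97 93 86 81 95 128 157 161 145 111 80 76 84 85
210 87 84 73 72 100 125 123 98 79 86 92 95 94 95 93 95 91 89 106 140 159 153 129 92 67 73 84 85
211 87 84 73 63 81 106 116 106 97 96 97 92 92 91 94 91 92 96 116 140 149 136 104 73 63 71 81 87
212 90 85 72 58 70 88 101 100 98 99 100 97 99 103 102 102 98 100 107 120 121 106 81 60 60 72 82 85
213 88 86 76 70 74 88 99 103 106 110 114 115 117 121 124 122 118 113 106 102 98 88 77 70 64 71 84 84
[317.07208022 205.59059589]
```

```bash
python3 - <<'E'
from h import *
s=observe();A=rot(s["eef_rot"]);T=s["tcp_pos"]
for n,p,z in(("tip edge",(317.3,205.3),T[2]-.107),("tip ctr",(317.2,208.7),T[2]-.107),("cross",(316.3,204.2),.019),("w6tip",(317.3,208.0),T[2]-.107)):
    print(n,(1000*A.T@(ray("wrist",*p,z,s)-T)).round(1))
E
```

```text
tip edge [-1.00e-01  1.00e-01  1.07e+02]
tip ctr [ -0.2   3.5 107. ]
cross [ -1.1   1.2 114.7]
w6tip [-1.00e-01  2.80e+00  1.07e+02]
```

Call:
{"op": "drive_tool", "data": {"plan": [[-0.001,-0.002,0,0,0,0,0.05],[-0.001,-0.002,0.002,0,0,0,0.05],[-0.001,-0.002,0.004,0,0,0,0.05],[-0.001,-0.002,0.006,0,0,0,0.05],[-0.001,-0.002,0.006,0,0,0,0.05]]}}

```text
time_s: 14.85
tcp_pos: [0.5662, 0.1672, 0.1274]
eef_rot: [0.0, 0.788, -0.616, 0.001]
contact_force: [0.1, 0.5, -2.1]
width: 0.0155
```

```bash
python3 - <<'E'
from h import *
F=[]
for i in range(6): grab_frame("top");F.append(observe()["contact_force"])
print(np.mean(F,0));s=snap("wrist","w8");show(s);delta([.566,.167,.120])
im=cv2.imread("pics/w8.png").mean(2).astype(int)
for y in range(198,214): print(y,*im[y,304:332])
E
```

```text
[-0.01690652 -0.0118134  -1.86818467]
15.15 tcp [0.5665 0.1672 0.1278] F [-0.3  -0.48 -1.93] w 0.0155 q [ 0.17  0.37  1.62 -0.    1.15  1.5 ]
jaw yaw -76.0 shift mm [0.1 0.5 7.8] turn [-0.05 -0.08  0.  ]
198 78 70 64 58 55 60 59 61 65 68 71 70 75 79 81 82 77 76 75 72 70 65 66 61 56 54 57 64
199 70 61 56 56 58 66 72 75 78 83 85 87 87 88 90 89 89 87 88 84 82 82 77 72 61 57 52 57
200 61 57 58 58 66 77 85 89 87 91 91 92 88 92 93 92 88 91 92 92 90 90 88 82 75 65 58 56
201 57 57 63 68 79 86 90 93 94 94 93 89 91 89 89 88 89 89 91 93 92 91 92 90 84 78 70 60
202 59 63 72 78 86 92 94 93 92 92 88 89 91 88 87 88 88 88 90 89 90 92 92 91 88 85 81 71
203 68 74 83 89 90 91 94 93 89 89 88 86 88 87 86 86 87 86 89 90 88 89 91 90 90 88 87 81
204 76 85 88 89 93 92 92 92 89 88 86 87 84 86 85 86 86 86 87 87 88 89 89 90 88 88 88 87
205 84 87 92 91 90 91 90 90 86 84 86 82 84 86 87 87 86 91 94 94 90 89 87 88 86 87 88 88
206 89 89 89 90 89 90 87 89 88 88 86 85 86 90 90 89 96 105 115 114 103 92 85 87 85 86 84 89
207 90 89 89 89 87 90 90 94 104 104 97 92 91 94 96 95 103 122 138 134 124 108 96 87 86 85 86 87
208 90 88 90 88 89 90 100 117 127 125 108 98 97 95 96 97 107 128 145 148 140 130 113 100 89 84 85 87
209 90 89 91 88 87 96 120 141 150 139 114 98 96 99 95 95 106 124 141 149 150 146 138 120 94 84 85 86
210 88 88 87 88 92 110 132 150 151 135 110 98 95 93 93 92 95 106 125 142 153 157 155 139 113 89 84 85
211 88 89 90 91 95 116 135 140 132 117 99 92 91 91 92 91 90 88 104 127 148 155 158 150 125 96 85 85
212 87 89 88 87 94 108 117 117 110 99 95 99 99 101 102 102 93 89 92 106 127 138 149 145 123 93 80 85
213 88 87 87 87 90 98 105 105 106 109 112 113 118 121 123 120 117 111 99 98 104 114 122 120 102 76 74 83
```

Call:
{"op": "drive_tool", "data": {"plan": [[0,0,0.001,0,0,0,0.05],[0,0,0.002,0,0,0,0.05],[0,0,0.0035,0,0,0,0.05],[0,0,0.005,0,0,0,0.05],[0,0,0.005,0,0,0,0.05]]}}

```text
time_s: 15.82
tcp_pos: [0.5666, 0.1672, 0.123]
eef_rot: [-0.0, 0.788, -0.616, 0.001]
contact_force: [-0.4, -0.6, 0.6]
width: 0.0152
```

```bash
python3 - <<'E'
from h import *
F=[]
for i in range(8): grab_frame("top");F.append(observe()["contact_force"])
print(np.mean(F,0));show()
E
```

```text
[-0.55102619 -0.220103    1.54844695]
16.23 tcp [0.5665 0.1672 0.1229] F [-1.35 -0.52  1.9 ] w 0.0157 q [ 0.17  0.37  1.63 -0.    1.14  1.5 ]
```

Force is 3.4 N, so the nose is in about 3.5 mm by force and 3.1 mm by height, which agree. I'll press 2.6 mm more.

Call:
{"op": "drive_tool", "data": {"plan": [[0,0,0.001,0,0,0,0.05],[0,0,0.0018,0,0,0,0.05],[0,0,0.0026,0,0,0,0.05],[0,0,0.0026,0,0,0,0.05],[0,0,0.0026,0,0,0,0.05]]}}

```text
time_s: 16.85
tcp_pos: [0.5666, 0.1672, 0.1203]
eef_rot: [-0.0, 0.788, -0.616, 0.001]
contact_force: [-1.2, -0.6, 1.7]
width: 0.0155
```

```bash
python3 - <<'E'
from h import *
F=[];Z=[]
for i in range(10): grab_frame("top");s=observe();F.append(s["contact_force"]);Z.append(s["tcp_pos"][2])
print(np.mean(F,0),np.round(Z,4));show()
s=snap("wrist","w9");snap("scene","s9")
a=cv2.resize(cv2.imread("pics/w9.png")[160:260,270:370],(400,400),interpolation=cv2.INTER_CUBIC)
b=cv2.resize(cv2.imread("pics/s9.png")[120:200,305:385],(400,400),interpolation=cv2.INTER_CUBIC)
cv2.imwrite("pics/c9.png",np.hstack([a,b]))
E
```

```text
[-0.67191574 -0.14463197  2.12020854] [0.1203 0.1203 0.1203 0.1203 0.1203 0.1203 0.1203 0.1203 0.1203 0.1203]
17.35 tcp [0.5666 0.1672 0.1203] F [-0.35 -0.19  1.05] w 0.0158 q [ 0.17  0.37  1.63 -0.    1.14  1.5 ]
```

View pics/c9.png

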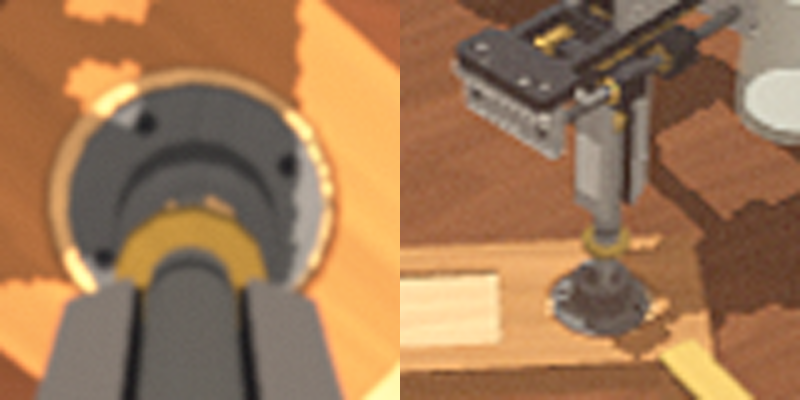

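The last picture shows the flange still seated and the punch upright in its bore. The nose is in about 5–6 mm, by force (4.0 N) and by height (5.7 mm).

```bash
python3 -c "
from h import *
print(hand_in())"
```

```text
the job is handed in; nothing more can be done
None
```

The job is handed in. The black flange lies flat, hub up, in the round recess and has been let go. The punch is held upright in its bore with the nose pressed lightly on the marked spot. The clock stood at about 17.5 s of the 53 s allowed.

- **Flange:** after I let go, a close wrist picture showed an even gap all round. It touched the floor at the height expected for being fully down.
- **Nose depth:** the push was about 4.0 N, which means roughly 5 mm in. The height reading gives about 5.7 mm and the commanded moves about 6 mm. These differ by about 1 mm, but all are close to the 6 mm half-way point.
- **On the cross:** the collar hides the cross in the final picture, so I could not see the nose on it. The last measurement before touching put them within about 1 mm of each other. The two wrist camera readings of the cross differed by about 1.5 mm.
- **Force and grip:** the highest force I read was about 4 N, and the grip opening stayed at 15.5–15.8 mm on the 16 mm shaft.
- **Level, tape, mug and screwdriver:** I never moved the arm near them, but I did not check their positions again at the end.

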